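# Put the embossing sleeve on its roller handle and park it

### The job

Put the embossing roller together and park it: pick up the wooden handle, push its axle through the bore of the ribbed metal sleeve lying in the low wooden rest, carry the sleeve over on the axle, and lay the axle in the two V notches of the dark steel stand so that it lies level with the sleeve hanging between the notches. Then let go. The sleeve touches food, so never touch it with the gripper or arm, and leave the other things on the table where they are.

Things in the scene. Friction and masses are not known exactly. Their poses are not given: they have to be found in the camera images.
- roller_handle: Roller handle: a square wooden grip 20 x 20 x 80 mm with a plain bare-metal axle, 10 mm in diameter and 125 mm long, fixed in the middle of one end. It lies flat on the table with the axle level, its centre line 10 mm above the table; 75 g, its centre of mass inside the grip 16 mm behind the grip's front face. Origin: centre of the grip's underside; x runs along the axle towards its free tip, z up.
- grip (a point): Centre of the wooden grip (10 mm above its underside), on the axle's line; the front face of the grip is 40 mm ahead along x.
- axle_mid (a point): Point on the axle's centre line 60 mm ahead of the grip's front face (100 mm from the grip's centre): the middle of the sleeve belongs about here.
- axle_tip (a point): Free end of the axle, on its centre line, 165 mm from the grip's centre.
- sleeve: Embossing sleeve to be fitted: a lying metal tube with fine ribs, 50 mm long, 48 mm outside diameter, with a through bore of 24 mm, about 180 g. Origin: middle of the bore, halfway along; x runs along the bore (both ends are alike); it can roll, so y and z may point anywhere. As it lies in its rest the bore is level and its centre 37 mm above the table.
- rest: Low wooden rest fixed to the table, 44 mm (x) by 70 mm (y): a floor 14 mm high with a ridge 8 mm higher along each side that keeps the sleeve from rolling; the sleeve sticks out 3 mm at either end, so both mouths of the bore are free. Origin: centre of its underside; x runs along the lying sleeve's bore.
- stand: Dark steel stand fixed to the table: a base plate 115 x 60 x 6 mm with two upright plates 8 mm thick, their centres 83 mm apart along x (75 mm clear between them), each ending in an upward-opening 90 degree V notch about 37 mm wide at the top; highest point 69 mm. Origin: centre of its underside; x runs through both notches, and the axle may be laid with its tip towards +x or -x.
- seat (a point): Where the axle's centre line lies when it is in both notches: 58 mm above the table, midway between the notches. Axes as stand. With the axle_mid point here, the grip's front face clears the near upright by 14.5 mm and the tip sticks out 19.5 mm past the far one. The sleeve then hangs on the axle with its centre 7 mm lower.
- short_sleeve: Bystander: a shorter ribbed metal sleeve standing on end, 30 mm tall, 42 mm across, bore 14 mm. Origin: centre of its underside.
- cutter: Bystander: thin steel ring cutter, 68 mm across, 35 mm tall. Origin: centre of its underside.
- berry_bowl: Bystander: white bowl of red berries, 124 mm across, 45 mm tall. Origin: centre of its underside.
- jar: Bystander: amber jar, 60 mm across, 85 mm tall. Origin: centre of its underside.
- spatula: Bystander: spatula lying on the table. Origin: on its underside, near its middle; x along it.
- spoon: Bystander: white plastic spoon lying on the table. Origin: on its underside, near its middle; x along it.
- mould: Bystander: clear chocolate mould with twelve filled cups, 130 x 180 x 20 mm. Origin: centre of its underside.
Mind the look-alikes: they are no part of the job. What is shaped like the stand but red or yellow is not meant.

How it is judged (in metres and radians):
On the way:
1. the sleeve is lifted out of its rest on the axle (height (world z) of sleeve above 0.058 m and distance between sleeve and axle_mid below 0.03 m and angle between the x axis of sleeve and the x axis of roller_handle, either way round below 0.35 rad), for 0.2 s.
At the end, for the whole second after the job is handed in: The axle lies level in both notches (within 5 mm of the seat sideways and in height, 18 mm along, 0.08 rad of the notches' line), the sleeve hangs on it between the uprights (its centre within 19 mm of the seat), both let go and at rest (x of axle_mid in the frame of seat between -0.018 and 0.018 m and y of axle_mid in the frame of seat between -0.005 and 0.005 m and z of axle_mid in the frame of seat between -0.005 and 0.005 m and angle between the x axis of roller_handle and the x axis of stand, either way round below 0.08 rad and distance between sleeve and seat below 0.019 m and linear speed of roller_handle below 0.02 m/s and linear speed of sleeve below 0.03 m/s); the robot touches nothing.
It fails at once if the gripper or arm touches the sleeve (contact force between any of the fingers, the arm and sleeve above 1 N).
It fails at once if a bystander is moved more than 30 mm (distance of any of short_sleeve, cutter, berry_bowl, jar, spatula, spoon, mould from where it was at the start of the episode above 0.03 m).
It also fails if it takes over 54 s, if anything falls off the work surface, if the arm or the gripper's body presses on something with over 40 N, if the wrist force passes 120 N, or if a joint passes its speed limit or range.

### The arm

A 6-joint arm with a two-finger parallel gripper is mounted at the origin on the work surface. World frame = base frame: x ahead of the robot, y to its left, z up, the work surface at z = 0. Lengths are in mm, angles in rad, forces in N, time in s.
With the tool pointing down it reaches from about 350 to 775 mm from the base axis. Payload 7.3 kg.
Tool frame: the origin (TCP) lies on the centre line of the jaws, within the pads' length; the fingertips stand 11 mm ahead of it and the grasp point (between the pads) lies 8 mm behind it; z points along the fingers, y is the direction in which the jaws open and shut (so a half turn about z gives the same grasp; the last joint's range is limited). The gripper opens to 92 mm and grips with 3 to 60 N. Pads are 19 mm wide; open, the fingers measure 130 mm over their backs; the gripper's body (75 mm by 190 mm) begins 47 mm behind the grasp point.
Start: joints at [-1.306, 0.342, 1.524, -0, 1.275, -0.146], TCP at [209.678, -481.33, 237.741] pointing down, gripper open.
Joint ranges: [-2.53, 2.53], [-0.77, 2.02], [0.04, 2.7], [-1, 4.14], [0.28, 2.66], [-3.11, 3.11]. Speed limits (rad/s): [2.57, 2.57, 3.14, 3.14, 3.14, 3.14].

### API

Orientations are given as a unit quaternion [w, x, y, z].
In Python, from workcell import ctrl gives the robot as it stands. The module is installed in compiled form; this text tells all that it offers.
- The arm moves only by the tool move_arm, never from a script. Its argument "commands" is a list of rows, each an object with "dp": the shift along the tool's x, y, z in mm, a list of three; "spin": the turn about the tool's z in rad; "jaw": the opening, from 0 (shut) to 1 (fully open). A call has 1 to 12 rows; each row is the pose to reach, as a shift and turn from the pose commanded when the call began, along the tool's axes at that moment; what a row does not reach only later rows make up. A row lasts 1/8 s, in which the tool goes at most 62.5 mm and 10.7 degrees, less where a joint would pass 70% of its speed; a pose out of reach is approached as far as the arm can. A call with a gripper value outside its range is refused whole. The fingers move at their own pace and stop on an object; the grip force is fixed at half the most. Time passes only in rows, so rows that repeat a pose let the fingers close. It gives the time, the measured TCP pose, the force and the opening at its end, in the units of the state.
- ctrl.observe(): the state, without advancing time (a new reading comes with each control period).
- ctrl.grab_frame(name): name is "side" or "top" or "wrist"; returns a dict with "image" (420x560x3 uint8, red, green, blue), "z_map" (420x560 float32, mm along the optical axis (not along the pixel's ray), 0 where there is no reading), "fx", "fy", "cx", "cy" (pixels), "world_from_camera" (4x4, takes a point from camera to world coordinates). Camera axes: x right, y down, z forward; pixel columns grow to the right and rows downward; lengths in mm; the calibration is good to about 2 mm. A picture is of the moment at which its call begins.
- ctrl.sign_off(): hands the job in, once; it reports no verdict.
The state is a dict: "time": time; "qpos": joint angles; "qd": joint speeds; "tau": joint torques, N m; "tcp_pos": TCP position; "eef_rot": TCP orientation; "contact_force": force on the tool from outside, world axes, zero at the start; "moment": the same for the moment, N m; "width": finger opening in mm.
Only numpy, scipy, OpenCV 4.12 (cv2) and the standard library are available. Lean on these libraries where they do the work, as an engineer would, in place of code of your own. Each camera call takes 0.05 s, during which the arm holds its last target. There are 200 camera calls.

## Working session

There is one attempt and no reset: what is moved stays moved. The work goes in short steps, Python scripts to look and compute and a tool call to move; the robot and the scene stay as the last step left them, time stands still between calls to the robot, and variables do not carry over. Pictures are saved under pics/ and viewed, about 8 in all and at most 12, crops included, and the job is handed in when it is done.

Besides the shell and the picture viewer there is one more tool, called after "Request:" as name([rows], argument=value, ...), one row to a line, values as JSON. move_arm: Moves the arm, as the interface text tells. Its arguments: {"type":"object","properties":{"commands":{"type":"array"}},"required":["commands"]}

```bash
mkdir -p pics
cat > h.py <<'E'
import numpy as np,cv2
from workcell import ctrl
def grab(n,f=None):
    g=ctrl.grab_frame(n)
    if f: cv2.imwrite('pics/'+f,g['image'][:,:,::-1])
    return g
def ray(g,u,v,z):
    "pixel -> world point on plane z"
    T=g['world_from_camera'];d=T[:3,:3]@np.array([(u-g['cx'])/g['fx'],(v-g['cy'])/g['fy'],1]);o=T[:3,3]
    return o+d*(z-o[2])/d[2]
def pts(g):
    z=g['z_map'];v,u=np.indices(z.shape)
    c=np.stack([(u-g['cx'])/g['fx']*z,(v-g['cy'])/g['fy']*z,z],-1)
    T=g['world_from_camera'];return c@T[:3,:3].T+T[:3,3]
def proj(g,p):
    T=np.linalg.inv(g['world_from_camera']);c=T[:3,:3]@np.array(p)+T[:3,3]
    return c[0]/c[2]*g['fx']+g['cx'],c[1]/c[2]*g['fy']+g['cy']
E
python3 - <<'E'
from h import *
for n in('top','side'):
    g=grab(n,n+'0.png');np.save(n+'0.npy',g,allow_pickle=True);print(n,g['fx'],g['world_from_camera'].round(3).tolist())
s=ctrl.observe();print(s)
E
```

```text
top 456.4965060015727 [[-0.021, -0.989, 0.146, 373.378], [-1.0, 0.021, -0.003, -33.467], [0.0, -0.146, -0.989, 1137.668], [0.0, 0.0, 0.0, 1.0]]
side 477.5550097583151 [[-0.871, -0.336, 0.357, 110.074], [-0.49, 0.58, -0.65, 787.85], [0.011, -0.742, -0.671, 890.505], [0.0, 0.0, 0.0, 1.0]]
{'time': 0.1, 'qpos': array([-1.30596828e+00,  3.42673464e-01,  1.52488006e+00, -1.06493507e-05,
        1.27539571e+00, -1.46029543e-01]), 'qd': array([-0.00082958, -0.00288007, -0.00108204, -0.00088087, -0.00179038,
        0.00015892]), 'tau': array([ 1.43071928e-03, -4.32004452e+01, -2.44694549e+01,  7.18608429e-02,
        5.26282412e-02, -4.81421068e-05]), 'tcp_pos': array([ 209.59916692, -480.98707772,  237.1183099 ]), 'eef_rot': array([-6.76789864e-04,  9.78973064e-01,  2.03988430e-01, -4.53501422e-05]), 'contact_force': array([-0.00189663, -0.56575065,  0.02463027]), 'moment': array([ 0.01007867,  0.0319255 , -0.00419646]), 'width': 91.70497955951616}
```

View pics/top0.png

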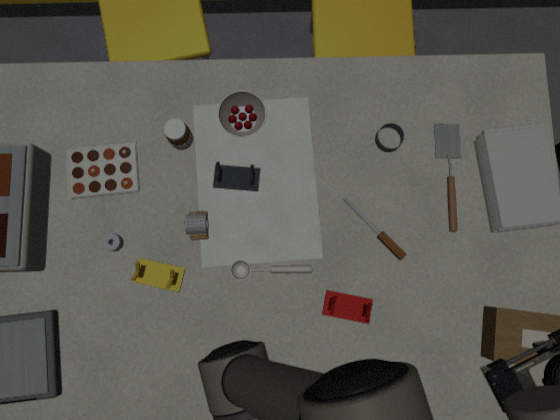

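View pics/side0.png

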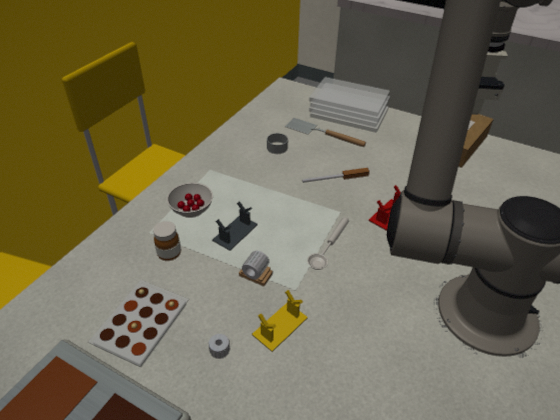

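The top view shows the handle (grip about (391,245), tip (346,200)), the sleeve in its rest at (197,224) and the dark stand at (237,178). The yellow and red stands are decoys. Next I'll measure these.

```bash
cat > m.py <<'E'
from h import *
g=np.load('top0.npy',allow_pickle=True).item();P=pts(g);im=g['image'].astype(int)
hsv=cv2.cvtColor(g['image'],cv2.COLOR_RGB2HSV)
def box(name,u0,v0,u1,v1,zmin,zmax=200,cm=None,plane=None):
    m=np.zeros(P.shape[:2],bool);m[v0:v1,u0:u1]=1
    m&=(P[...,2]>zmin)&(P[...,2]<zmax)
    if cm is not None:m&=cm
    q=P[m];
    v,u=np.nonzero(m)
    if plane is not None:q=np.array([ray(g,a,b,plane) for a,b in zip(u,v)])
    r=cv2.minAreaRect(q[:,:2].astype(np.float32))
    c=q.mean(0);w,V=np.linalg.eigh(np.cov(q[:,:2].T));a=V[:,1]
    print(name,len(q),'mean',c.round(1),'zmax',np.percentile(q[:,2],[5,50,95]).round(1),'ang',np.degrees(np.arctan2(a[1],a[0])).round(1),'rect',np.round(r[0],1),np.round(r[1],1),round(r[2],1));return q
print('table z',np.median(P[100:260,200:320,2]))
brown=(hsv[...,1]>90)
box('grip',370,225,410,265,-50,60,brown,20)
box('handle all',335,190,412,265,4,60,None,10)
box('axle',335,190,377,230,3,60,None,10)
box('stand uprights',205,150,270,200,35)
dark=hsv[...,2]<75
box('stand base',205,150,270,200,2,15,dark)
box('stand all',205,150,270,200,-50,100,dark,6)
box('sleeve',180,205,215,245,30)
box('rest',180,205,215,245,8,30)
E
python3 m.py
python3 -c "
import cv2
a=cv2.imread('pics/top0.png')
b=cv2.hconcat([cv2.resize(a[140:260,170:280],None,fx=4,fy=4,interpolation=2)[:480],cv2.resize(a[185:265,335:415],(360,480),interpolation=2)])
cv2.imwrite('pics/crop0.png',b)"
```

```text
table z 1.887613925867754
grip 275 mean [ 445.4 -310.6   20. ] zmax [20. 20. 20.] ang -136.8 rect [ 445.7 -310.2] [78.2 19.4] 42.7
handle all 909 mean [ 486.8 -279.1   10. ] zmax [10. 10. 10.] ang -139.0 rect [ 494.  -272.2] [190.6 186.4] 87.8
axle 453 mean [ 535.9 -234.6   10. ] zmax [10. 10. 10.] ang -136.5 rect [ 537.7 -230.2] [103.  100.1] 87.8
stand uprights 155 mean [629.   70.3  59.3] zmax [43.1 61.2 69.9] ang 83.0 rect [628.   67.7] [91.5 44.6] 83.7
stand base 851 mean [624.5  66.1   6.7] zmax [ 3.3  6.6 10.4] ang 86.0 rect [627.3  67.8] [114.9  62.1] 85.5
stand all 1052 mean [626.7  67.7   6. ] zmax [6. 6. 6.] ang 83.6 rect [629.2  67.3] [114.8  65.9] 83.6
sleeve 442 mean [505.9 160.5  55.4] zmax [39.6 57.5 63.4] ang 104.3 rect [508.1 161.6] [49.1 50. ] 0.7
rest 163 mean [498.8 158.   17.7] zmax [11.2 16.9 25. ] ang 179.2 rect [508.4 160.2] [70.2 47.7] 0.3
```

View pics/crop0.png

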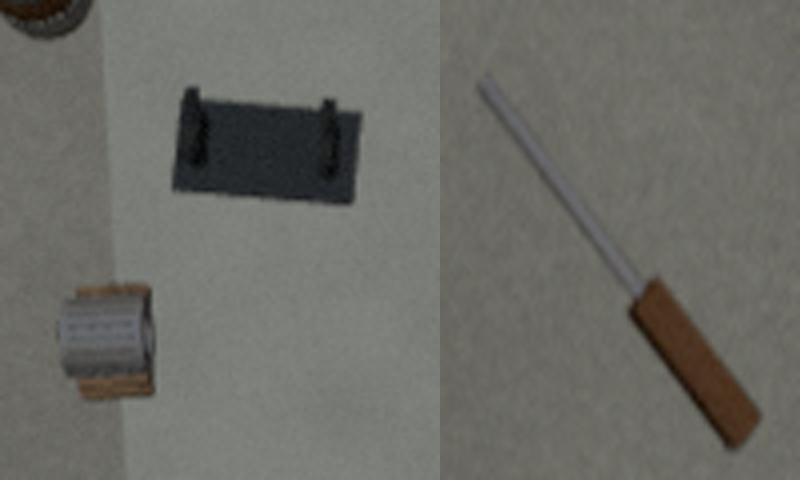

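```bash
cat >> h.py <<'E'
def plan(x,y,z,phi=None):
    "dp, spin from the present pose to TCP x,y,z with tool x at world angle phi (deg)"
    s=ctrl.observe();w,a,b,c=s['eef_rot']
    from scipy.spatial.transform import Rotation as R
    M=R.from_quat([a,b,c,w]).as_matrix();cur=np.degrees(np.arctan2(M[1,0],M[0,0]))
    dp=M.T@(np.array([x,y,z])-s['tcp_pos'])
    print('tcp',s['tcp_pos'].round(1),'phi',round(cur,2),'zax',M[:,2].round(3),'dp',dp.round(1),'spin',None if phi is None else round(np.radians(cur-phi),3),'F',s['contact_force'].round(1),'w',round(s['width'],1),'t',round(s['time'],2))
E
python3 - <<'E'
from h import *
g=np.load('top0.npy',allow_pickle=True).item()
print(ray(g,344.6,198,10),proj(g,[565.8,-197.4,10]),proj(g,[445.5,-310.4,10]))
plan(463,-294,150,43.2)
E
```

```text
[ 566.93988929 -203.83043061   10.        ] (np.float64(342.05538854216695), np.float64(198.50092465408667)) (np.float64(389.8123503548664), np.float64(245.57303513344263))
tcp [ 209.6 -481.   237.1] phi 23.54 zax [-0.     0.001 -1.   ] dp [307.  -70.1  87.3] spin -0.343 F [-0.  -0.6  0. ] w 91.7 t 0.1
```

Request:
move_arm([
  {"dp": [62,-14,0],"spin": -0.15,"jaw": 1},
  {"dp": [123,-28,10],"spin": -0.343,"jaw": 1},
  {"dp": [184,-42,30],"spin": -0.343,"jaw": 1},
  {"dp": [245,-56,60],"spin": -0.343,"jaw": 1},
  {"dp": [307,-70,87],"spin": -0.343,"jaw": 1},
  {"dp": [307,-70,87],"spin": -0.343,"jaw": 1},
  {"dp": [307,-70,87],"spin": -0.343,"jaw": 1},
  {"dp": [307,-70,87],"spin": -0.343,"jaw": 1},
])

```text
time: 1.1
tcp_pos: [462.5, -295.8, 151.4]
eef_rot: [0.001, 0.93, 0.368, -0.0]
contact_force: [-0.2, -1.0, -0.2]
width: 92.0
```

Run:
```python
from h import *
g=grab('wrist','w1.png');np.save('w1.npy',g,allow_pickle=True)
plan(463,-294,13,43.2);print(g['fx'],g['world_from_camera'].round(2).tolist())
print(proj(g,[445.5,-310.4,10]),proj(g,[567,-204,10]))
```

```text
tcp [ 462.4 -296.   151.6] phi 43.09 zax [ 0.001 -0.001 -1.   ] dp [  1.8  -1.3 138.6] spin -0.002 F [-0.6 -0.3  0.2] w 92.0 t 1.15
363.1599405838113 [[0.68, -0.7, -0.21, 519.74], [-0.73, -0.65, -0.2, -243.02], [0.0, 0.29, -0.96, 298.37], [0.0, 0.0, 0.0, 1.0]]
(np.float64(270.7071260260516), np.float64(221.16048720828041)) (np.float64(277.9916906466197), np.float64(6.752029748542981))
```

View pics/w1.png

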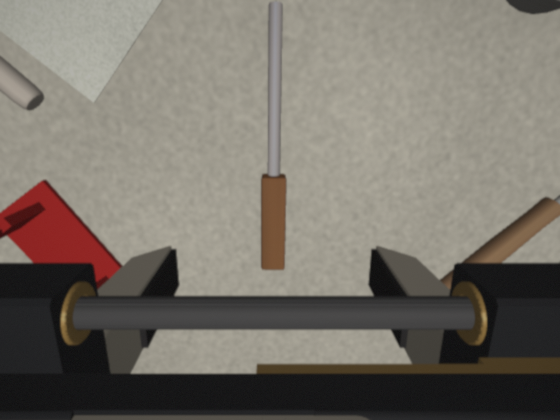

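The wrist view shows the grip from (274,176) to (273,269) and the axle tip at (276,3).

Run:
```python
from h import *
g=np.load('w1.npy',allow_pickle=True).item()
f=ray(g,274,176.5,20);r=ray(g,273,269,20);t=ray(g,276,4,10);b=ray(g,274,174,10)
print(f,r,np.linalg.norm(f-r),t,np.linalg.norm((t-b)[:2]))
hsv=cv2.cvtColor(g['image'],cv2.COLOR_RGB2HSV);m=(hsv[...,1]>110);m[:170]=0;m[275:]=0;m[:,:250]=0;m[:,300:]=0
v,u=np.nonzero(m);q=np.array([ray(g,a,c,20) for a,c in zip(u,v)])[:,:2].astype(np.float32)
R=cv2.minAreaRect(q);print(R);c=np.array(R[0])
d=t[:2]-c;print('len',np.linalg.norm(d),'ang',np.degrees(np.arctan2(*d[::-1])))
e=d/np.linalg.norm(d);T=c+22*e;plan(T[0],T[1],13,np.degrees(np.arctan2(*d[::-1])))
```

```text
[ 476.81169387 -284.7408026    20.        ] [ 418.15964729 -338.65751378   20.        ] 79.66852773998133 [ 567.30512236 -201.76513534   10.        ] 122.86670195645665
((448.0223083496094, -310.7200012207031), (80.04664611816406, 17.955358505249023), 42.65256118774414)
len 161.5535592781686 ang 42.409084953292755
tcp [ 462.4 -296.   151.6] phi 43.09 zax [ 0.001 -0.001 -1.   ] dp [  1.5   1.  138.6] spin 0.012 F [-0.6 -0.3  0.2] w 92.0 t 1.15
```

Request:
move_arm([
  {"dp": [0,0,50],"spin": 0.012,"jaw": 1},
  {"dp": [0,0,100],"spin": 0.012,"jaw": 1},
  {"dp": [0,0,125],"spin": 0.012,"jaw": 1},
  {"dp": [0,0,137],"spin": 0.012,"jaw": 1},
  {"dp": [0,0,137],"spin": 0.012,"jaw": 1},
  {"dp": [0,0,137],"spin": 0.012,"jaw": 0},
  {"dp": [0,0,137],"spin": 0.012,"jaw": 0},
  {"dp": [0,0,137],"spin": 0.012,"jaw": 0},
  {"dp": [0,0,137],"spin": 0.012,"jaw": 0},
  {"dp": [0,0,137],"spin": 0.012,"jaw": 0},
])

```text
time: 2.4
tcp_pos: [463.2, -294.5, 13.8]
eef_rot: [0.0, 0.932, 0.363, 0.0]
contact_force: [0.4, -0.3, 1.1]
width: 46.6
```

Run:
```python
from h import *
plan(508,-30,110,90)
```

```text
tcp [ 463.2 -294.5   13.8] phi 42.51 zax [ 0. -0. -1.] dp [ 211.7 -164.7  -96.2] spin -0.829 F [ 0.4 -0.3  1.1] w 46.6 t 2.4
```

Request:
move_arm([
  {"dp": [0,0,0],"spin": 0,"jaw": 0},
  {"dp": [0,0,0],"spin": 0,"jaw": 0},
  {"dp": [0,0,0],"spin": 0,"jaw": 0},
  {"dp": [0,0,0],"spin": 0,"jaw": 0},
  {"dp": [0,0,0],"spin": 0,"jaw": 0},
])

```text
time: 3.02
tcp_pos: [463.2, -294.6, 13.7]
eef_rot: [0.0, 0.932, 0.362, -0.0]
contact_force: [-0.1, -0.2, 0.0]
width: 19.7
```

Run:
```python
from h import *
plan(508,-40,110,90)
```

```text
tcp [ 463.2 -294.6   13.7] phi 42.5 zax [-0. -0. -1.] dp [ 205.  -157.4  -96.3] spin -0.829 F [-0.1 -0.2  0. ] w 19.7 t 3.02
```

Request:
move_arm([
  {"dp": [0,0,-25],"spin": 0,"jaw": 0},
  {"dp": [10,-8,-70],"spin": 0,"jaw": 0},
  {"dp": [50,-38,-96],"spin": -0.15,"jaw": 0},
  {"dp": [90,-69,-96],"spin": -0.3,"jaw": 0},
  {"dp": [130,-100,-96],"spin": -0.45,"jaw": 0},
  {"dp": [170,-130,-96],"spin": -0.6,"jaw": 0},
  {"dp": [195,-150,-96],"spin": -0.72,"jaw": 0},
  {"dp": [205,-157,-96],"spin": -0.8,"jaw": 0},
  {"dp": [205,-157,-96],"spin": -0.829,"jaw": 0},
  {"dp": [205,-157,-96],"spin": -0.829,"jaw": 0},
  {"dp": [205,-157,-96],"spin": -0.829,"jaw": 0},
])

```text
time: 4.4
tcp_pos: [508.2, -41.1, 109.7]
eef_rot: [0.0, 0.708, 0.706, -0.0]
contact_force: [-0.3, -0.6, -1.0]
width: 20.1
```

Run:
```python
from h import *
g=grab('wrist','w2.png');np.save('w2.npy',g,allow_pickle=True)
plan(508,-40,40,90)
print('predicted sleeve mouth near',proj(g,[508,135.5,37]),'far',proj(g,[508,185.5,37]),'tip',proj(g,[508,103,107]))
```

```text
tcp [508.2 -41.1 109.7] phi 89.89 zax [-0. -0. -1.] dp [ 1.1 -0.1 69.7] spin -0.002 F [ 0.8  0.6 -0.4] w 20.0 t 4.45
predicted sleeve mouth near (np.float64(271.43047731523933), np.float64(-110.85600339666692)) far (np.float64(271.1288846676308), np.float64(-242.21937869327522)) tip (np.float64(270.8455284640988), np.float64(-107.71502124361805))
```

View pics/w2.png

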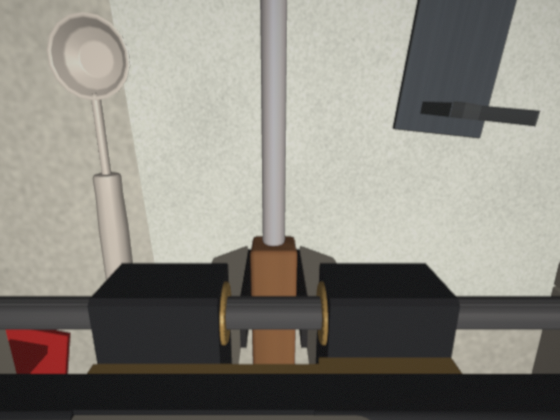

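The wrist view shows the grip held centrally (front face at row 238) and the axle straight up the image at column 273. Next I'll check the axle's pitch and height numerically.

Run:
```python
from h import *
g=np.load('w2.npy',allow_pickle=True).item();P=pts(g)
m=np.zeros(P.shape[:2],bool);m[2:232,262:286]=1;m&=(P[...,2]>60)
q=P[m]
# per row: top-of-axle height and centre
for r in range(5,235,40):
    k=P[r:r+10,258:290].reshape(-1,3);k=k[k[:,2]>60];print(r,k.mean(0).round(1),k[:,2].max().round(1))
g=grab('top','t2.png');P=pts(g)
m=np.zeros(P.shape[:2],bool);m[180:260,180:330]=1;m&=(P[...,2]>70)&(P[...,2]<118)
q=P[m];q=q[(abs(q[:,0]-508)<15)&(q[:,1]>0)];print(len(q),q.mean(0),q[:,1].max(),np.polyfit(q[:,1],q[:,0],1),np.polyfit(q[:,1],q[:,2],1))
m=np.zeros(P.shape[:2],bool);m[205:245,180:215]=1;m&=P[...,2]>55;q=P[m];print('sleeve crest',q.mean(0),np.percentile(q,[2,98],axis=0),np.polyfit(q[:,1],q[:,0],1))
s=grab('side','s2.png')
for p in([508,103,107],[508,135.5,37]):print(proj(s,p))
c=[int(x) for x in proj(s,[508,120,70])]
a=s['image'][c[1]-70:c[1]+70,c[0]-90:c[0]+90,::-1];b=g['image'][170:270,180:300,::-1]
cv2.imwrite('pics/c2.png',cv2.hconcat([cv2.resize(a,(450,350),interpolation=2),cv2.resize(b,(340,350),interpolation=2)]))
```

```text
5 [508.7  66.2 111.3] 256.7
45 [508.9  52.9 110.9] 256.7
85 [508.7  38.8 110.3] 256.7
125 [508.8  23.8 110.4] 256.7
165 [508.8   7.8 110.9] 256.7
205 [508.6  -9.  111.6] 256.7
127 [509.70910492  48.11478925 110.330939  ] 96.67648721952494 [7.90390745e-03 5.09328810e+02] [-1.15400664e-02  1.10886187e+02]
sleeve crest [507.21830853 161.03085385  63.74898329] [[489.64566254 138.07011113  55.35679635]
 [525.21630832 185.70684107  65.36545791]] [2.55350375e-01 4.66099020e+02]
(np.float64(267.7155675034796), np.float64(227.61922877658535))
(np.float64(260.8926375453359), np.float64(256.8204085692664))
```

View pics/c2.png

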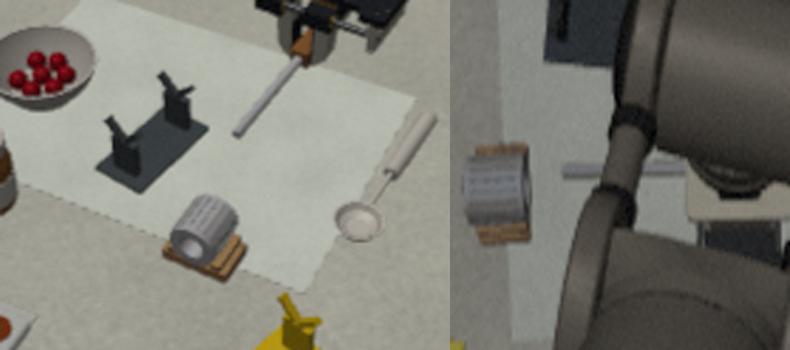

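The side crop shows the axle level and clear of the sleeve, with the far bore mouth at about (191,245) in the crop.

Run:
```python
from h import *
s=np.load('side0.npy',allow_pickle=True).item()
c=[int(x) for x in proj(s,[508,120,70])];u,v=c[0]-90+191/2.5,c[1]-70+245/2.5
# dark bore blob refine
im=cv2.cvtColor(s['image'],cv2.COLOR_RGB2GRAY);print(u,v);print(im[int(v)-8:int(v)+9,int(u)-9:int(u)+10])
T=s['world_from_camera'];d=T[:3,:3]@np.array([(u-s['cx'])/s['fx'],(v-s['cy'])/s['fy'],1]);o=T[:3,3];print(o+d*(185.5-o[1])/d[1])
plan(507.8,-40,40,90)
```

```text
250.4 271.0
[[163 160 140 112 121 123 134 141 138 137 141 133 125 130 134 128 115 109
  112]
 [164 146 111 115 116 122 127 129 136 139 139 131 124 132 131 119 108 111
  112]
 [161 132  80  74  71  71  72  82 103 124 133 132 126 131 120 108 110 111
  107]
 [145  93  68  68  69  67  67  69  69  78 103 122 129 125 111 107 112 109
  101]
 [144  83  68  67  64  64  65  66  67  70  71  79 105 118 117 111 109 101
   93]
 [133  70  67  67  65  58  63  71  79  80  77  71  75  90 106 109 104  93
   84]
 [107  70  67  67  63  62  74  88 103 108 105  94  77  70  82 101  99  90
   85]
 [100  86  70  68  67  72  87  99 110 122 133 132 104  71  70  81  93  86
   82]
 [100  91  68  68  71  80  97 109 119 129 140 145 135  97  69  72  77  81
   74]
 [ 63  63  66  68  70  83 105 116 127 138 144 148 146 123  72  68  74  73
   69]
 [ 64  53  60  67  70  79  98 120 136 143 146 145 144 120  76  67  65  71
   65]
 [ 51  60  67  66  71  71  75 106 132 144 147 143 135 114  76  66  68  67
   63]
 [ 49  50  54  64  74  69  67  72  98 128 132 131 119  97  68  67  65  67
   64]
 [ 66  54  51  51  49  55  62  66  71  69  79  88  83  70  67  67  68  67
   76]
 [113  94  87  72  55  52  54  58  63  64  66  67  66  68  69  68  68  74
   92]
 [141 142 136 117  90  72  56  49  52  57  62  61  64  67  70  69  73  86
  105]
 [143 142 141 143 139 116  91  68  49  52  50  53  56  61  70  79  83  72
   76]]
[506.51626241 185.5         37.29291987]
tcp [508.2 -40.9 109.7] phi 89.92 zax [-0. -0. -1.] dp [ 0.9 -0.4 69.7] spin -0.001 F [ 0.7  1.2 -1.7] w 19.6 t 4.55
```

Request:
move_arm([
  {"dp": [0,-1.2,40],"spin": 0,"jaw": 0},
  {"dp": [0,-1.2,69.5],"spin": 0,"jaw": 0},
  {"dp": [0,-1.2,69.5],"spin": 0,"jaw": 0},
  {"dp": [0,-1.2,69.5],"spin": 0,"jaw": 0},
  {"dp": [12,-1.2,69.5],"spin": 0,"jaw": 0},
  {"dp": [24,-1.2,69.5],"spin": 0,"jaw": 0},
  {"dp": [30,-1.2,69.5],"spin": 0,"jaw": 0},
  {"dp": [36,-1.2,69.5],"spin": 0,"jaw": 0},
  {"dp": [42,-1.2,69.5],"spin": 0,"jaw": 0},
  {"dp": [48,-1.2,69.5],"spin": 0,"jaw": 0},
  {"dp": [48,-1.2,69.5],"spin": 0,"jaw": 0},
])

```text
time: 5.92
tcp_pos: [507.0, 8.0, 40.2]
eef_rot: [-0.0, 0.707, 0.707, -0.0]
contact_force: [-0.4, 0.5, -0.5]
width: 19.8
```

Run:
```python
from h import *
plan(507,83,40,90)
s=grab('side');a=s['image'][200:310,190:330,::-1];g=grab('top');b=g['image'][190:260,175:265,::-1]
cv2.imwrite('pics/c3.png',cv2.hconcat([cv2.resize(a,(445,350),interpolation=2),cv2.resize(b,(340,350),interpolation=2)]))
```

```text
tcp [507.    8.   40.2] phi 90.03 zax [-0. -0. -1.] dp [75.   0.   0.2] spin 0.001 F [-0.4  0.5 -0.5] w 19.8 t 5.92
```

View pics/c3.png

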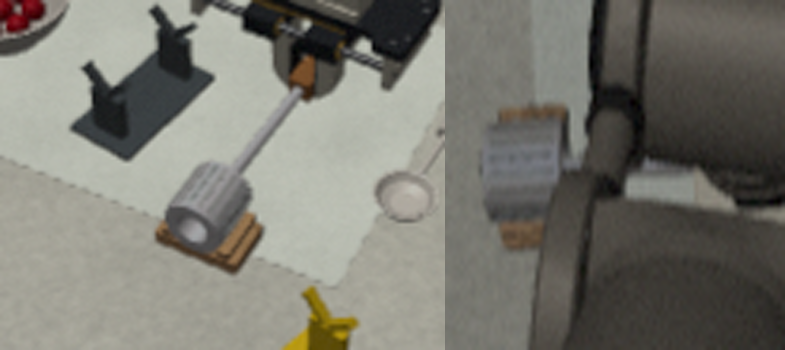

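The tip has entered the bore with no contact force, and the sleeve is still in its rest. I'll keep inserting.

Request:
move_arm([
  {"dp": [10,0,0],"spin": 0,"jaw": 0},
  {"dp": [20,0,0],"spin": 0,"jaw": 0},
  {"dp": [30,0,0],"spin": 0,"jaw": 0},
  {"dp": [40,0,0],"spin": 0,"jaw": 0},
  {"dp": [50,0,0],"spin": 0,"jaw": 0},
  {"dp": [60,0,0],"spin": 0,"jaw": 0},
  {"dp": [68,0,0],"spin": 0,"jaw": 0},
  {"dp": [75,0,0],"spin": 0,"jaw": 0},
  {"dp": [75,0,0],"spin": 0,"jaw": 0},
  {"dp": [75,0,0],"spin": 0,"jaw": 0},
])

```text
time: 7.28
tcp_pos: [507.1, 82.5, 40.2]
eef_rot: [0.0, 0.707, 0.707, -0.0]
contact_force: [0.3, 0.8, -2.0]
width: 19.9
```

Run:
```python
from h import *
plan(507,83,125,90)
s=grab('side');a=s['image'][200:310,190:330,::-1];g=grab('top');b=g['image'][190:260,175:265,::-1]
cv2.imwrite('pics/c4.png',cv2.hconcat([cv2.resize(a,(445,350),interpolation=2),cv2.resize(b,(340,350),interpolation=2)]))
```

```text
tcp [507.1  82.5  40.2] phi 89.99 zax [-0. -0. -1.] dp [  0.5  -0.1 -84.8] spin -0.0 F [ 0.3  0.8 -2. ] w 19.9 t 7.28
```

View pics/c4.png

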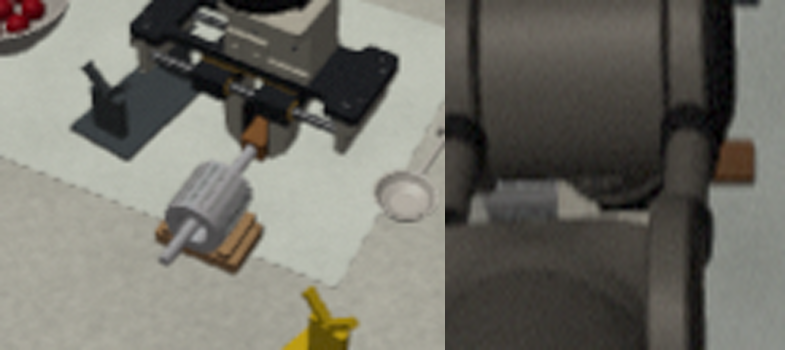

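The axle is through the bore and sticking out of the far mouth. Lifting now.

Request:
move_arm([
  {"dp": [0,0,-5],"spin": 0,"jaw": 0},
  {"dp": [0,0,-10],"spin": 0,"jaw": 0},
  {"dp": [0,0,-17],"spin": 0,"jaw": 0},
  {"dp": [0,0,-26],"spin": 0,"jaw": 0},
  {"dp": [0,0,-37],"spin": 0,"jaw": 0},
  {"dp": [0,0,-49],"spin": 0,"jaw": 0},
  {"dp": [0,0,-61],"spin": 0,"jaw": 0},
  {"dp": [0,0,-73],"spin": 0,"jaw": 0},
  {"dp": [0,0,-83],"spin": 0,"jaw": 0},
  {"dp": [0,0,-90],"spin": 0,"jaw": 0},
  {"dp": [0,0,-90],"spin": 0,"jaw": 0},
  {"dp": [0,0,-90],"spin": 0,"jaw": 0},
])

```text
time: 8.88
tcp_pos: [506.8, 82.7, 129.8]
eef_rot: [-0.0, 0.707, 0.707, -0.0]
contact_force: [-0.0, -0.1, -1.9]
width: 19.9
```

Run:
```python
from h import *
plan(628,67.5,130,84.5)
s=grab('side','s5.png');np.save('s5.npy',s,allow_pickle=True);w=grab('wrist');np.save('w5.npy',w,allow_pickle=True)
P=pts(w)
for r in range(5,235,40):
    k=P[r:r+10,258:290].reshape(-1,3);k=k[(k[:,2]>120)&(k[:,2]<170)];print(r,k.mean(0).round(1))
a=s['image'][150:290,190:350,::-1];b=w['image'][:300,:,::-1]
cv2.imwrite('pics/c5.png',cv2.hconcat([cv2.resize(a,(400,350),interpolation=2),cv2.resize(b,(400,350),interpolation=2)]))
print(proj(s,[507,83+143,127]),proj(s,[507,83+18,127]))
```

```text
tcp [506.8  82.7 129.8] phi 90.0 zax [-0.001 -0.    -1.   ] dp [-15.2 121.2  -0.3] spin 0.096 F [-0.  -0.1 -1.9] w 19.9 t 8.88
5 [507.2 188.5 138.3]
45 [507.2 175.4 142.3]
85 [507.2 162.4 142.3]
125 [507.3 148.5 142.6]
165 [507.3 131.3 129.6]
205 [507.1 114.1 129.7]
(np.float64(239.1846900691454), np.float64(256.24641649993384)) (np.float64(268.52116604480767), np.float64(221.06588156146938))
```

View pics/c5.png

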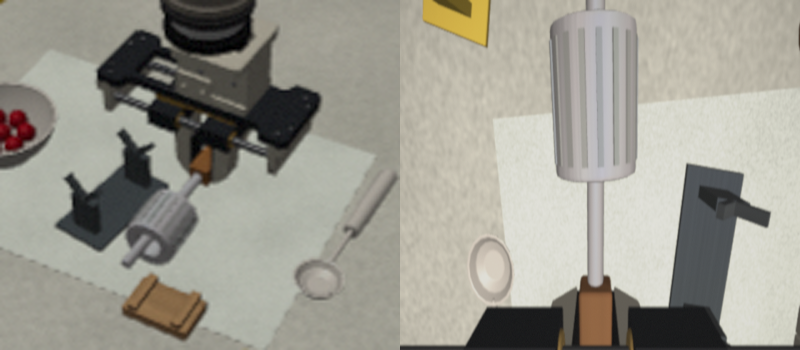

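The sleeve hangs level on the axle, close to axle_mid, and the rest is empty. Now I'll refine the stand pose from its base corners.

Run:
```python
from h import *
g=np.load('top0.npy',allow_pickle=True).item()
C=[ray(g,170+a/4,140+b/4,6)[:2] for a,b in((183,98),(361,112),(353,204),(174,190))]
print(np.round(C,1),np.mean(C,0));a=C[0]+C[3]-C[1]-C[2];print(np.degrees(np.arctan2(a[1],a[0])))
# uprights (z>35) cluster means from top depth
P=pts(g);m=np.zeros(P.shape[:2],bool);m[150:200,205:270]=1;q=P[m&(P[...,2]>40)]
A,B=q[q[:,1]>67],q[q[:,1]<67];print(A.mean(0),B.mean(0),len(A),len(B))
# side view base: dark pixels cast on z=6
w=np.load('w5.npy',allow_pickle=True).item();P=pts(w);m=np.zeros(P.shape[:2],bool);m[120:300,440:]=1
m&=(P[...,2]>30)&(P[...,2]<85);q=P[m];print('wrist upright',q.mean(0),np.percentile(q,[3,97],axis=0),len(q))
s=np.load('side0.npy',allow_pickle=True).item();P=pts(s);q=P[195:255,205:265].reshape(-1,3)
q=q[(q[:,2]>40)&(q[:,2]<80)];q=q[(abs(q[:,0]-628)<40)&(abs(q[:,1]-67)<60)];A,B=q[q[:,1]>67],q[q[:,1]<67]
for k in(A,B):print('side',len(k),k.mean(0).round(1),np.percentile(k,[3,97],axis=0).round(1).tolist())
```

```text
[[660.9 119.6]
 [649.4   6.6]
 [590.1  12.5]
 [601.4 125.3]] [625.45000614  65.9794037 ]
84.22557815161848
[633.48377578 107.96913692  59.05751526] [586.25849939  17.14742746 220.12611891] 83 81
wrist upright [631.95445064 103.99193563  56.48742465] [[609.68605117  30.49293748  33.73677121]
 [649.19958889 115.89010736  69.09148225]] 1498
side 103 [630.2 112.7  55.8] [[610.4, 106.5, 40.8], [648.3, 116.8, 69.4]]
side 102 [621.4  30.4  55.2] [[600.5, 23.9, 41.1], [639.8, 35.7, 70.1]]
```

```bash
python3 -c "
from h import *
plan(617.5,-9.6,130,84)"
```

```text
tcp [506.8  82.7 129.8] phi 90.0 zax [-0.001 -0.    -1.   ] dp [-92.3 110.7  -0.3] spin 0.105 F [ 0.3  0.7 -2.1] w 19.7 t 8.97
```

Request:
move_arm([
  {"dp": [-4,5,0],"spin": 0,"jaw": 0},
  {"dp": [-12,15,0],"spin": 0.01,"jaw": 0},
  {"dp": [-24,29,0],"spin": 0.02,"jaw": 0},
  {"dp": [-37,44,0],"spin": 0.04,"jaw": 0},
  {"dp": [-50,60,0],"spin": 0.06,"jaw": 0},
  {"dp": [-63,76,0],"spin": 0.08,"jaw": 0},
  {"dp": [-75,90,0],"spin": 0.095,"jaw": 0},
  {"dp": [-84,101,0],"spin": 0.105,"jaw": 0},
  {"dp": [-90,108,0],"spin": 0.105,"jaw": 0},
  {"dp": [-92,111,0],"spin": 0.105,"jaw": 0},
  {"dp": [-92,111,0],"spin": 0.105,"jaw": 0},
  {"dp": [-92,111,0],"spin": 0.105,"jaw": 0},
])

```text
time: 10.48
tcp_pos: [617.7, -8.9, 130.2]
eef_rot: [-0.0, 0.743, 0.669, -0.0]
contact_force: [-0.1, 1.4, -1.9]
width: 19.9
```

Run:
```python
from h import *
plan(617.5,-9.6,75,84)
s=grab('side');w=grab('wrist');np.save('w6.npy',w,allow_pickle=True)
a=s['image'][130:270,170:330,::-1];b=w['image'][:300,:,::-1]
cv2.imwrite('pics/c6.png',cv2.hconcat([cv2.resize(a,(400,350),interpolation=2),cv2.resize(b,(400,350),interpolation=2)]))
```

```text
tcp [617.7  -8.9 130.2] phi 84.01 zax [-0.  0. -1.] dp [-0.7 -0.1 55.2] spin 0.0 F [-0.1  1.4 -1.9] w 19.9 t 10.47
```

View pics/c6.png

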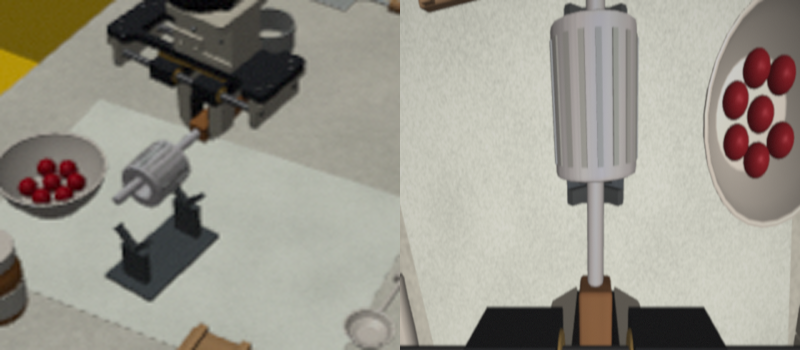

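The near upright is centred under the axle at column 595. Its position along the axle needs checking against the sleeve's end.

Run:
```python
from h import *
w=np.load('w6.npy',allow_pickle=True).item();P=pts(w);u=np.array([.1045,.9945]);n=np.array([u[1],-u[0]]);t=np.array([617.7,-8.9])
Q=P[100:235,370:470].reshape(-1,3);Q=Q
d=(Q[:,:2]-t)@u;l=(Q[:,:2]-t)@n
k=(Q[:,2]>15)&(Q[:,2]<75);print('upright along',np.percentile(d[k],[2,10,50,90,98]).round(1),'lat',np.percentile(l[k],[2,50,98]).round(1),'z',np.percentile(Q[k,2],[2,98]),k.sum())
k=(Q[:,2]>135)&(Q[:,2]<160);print('sleeve near end',np.percentile(d[k],[.5,2]).round(1),'lat',np.percentile(l[k],[2,50,98]).round(1))
Q=P[:30,370:470].reshape(-1,3);d=(Q[:,:2]-t)@u;k=(Q[:,2]>135)&(Q[:,2]<160);print('far end',np.percentile(d[k],[50,98,99.5]))
```

```text
upright along [26.  30.9 51.1 68.9 74.6] lat [ 96.2 122.4 138. ] z [15.84207841 45.83248993] 2021Traceback (most recent call last):
  File "<stdin>", line 6, in <module>
    return _quantile_unchecked(
        a, q, axis, out, overwrite_input, method, keepdims, weights)
    return _ureduce(a,
                    func=_quantile_ureduce_func,
    ...<5 lines>...
                    overwrite_input=overwrite_input,
                    method=method)
    r = func(a, **kwargs)
    result = _quantile(arr,
                       quantiles=q,
    ...<2 lines>...
                       out=out,
                       weights=wgt)
    slices_having_nans = np.isnan(arr[-1, ...])
                                  ~~~^^^^^^^^^
IndexError: index -1 is out of bounds for axis 0 with size 0
```

Run:
```python
from h import *
w=np.load('w6.npy',allow_pickle=True).item();P=pts(w);u=np.array([.1045,.9945]);n=np.array([u[1],-u[0]]);t=np.array([617.7,-8.9])
def st(name,Q,lo,hi):
    d=(Q[:,:2]-t)@u;l=(Q[:,:2]-t)@n;k=(Q[:,2]>lo)&(Q[:,2]<hi)&(abs(l)<50)
    print(name,k.sum(),'along',np.percentile(d[k],[.5,2,10,50,90,98,99.5]).round(1),'lat',np.percentile(l[k],[2,50,98]).round(1),'z',np.percentile(Q[k,2],[2,98]).round(1))
st('upright',P[140:190,225:330].reshape(-1,3),30,75);st('uptop',P[140:190,225:330].reshape(-1,3),62,75)
st('sleeve',P[:170,225:330].reshape(-1,3),134,170)
st('axle',P[175:230,262:286].reshape(-1,3),120,133)
```

```text
upright 870 along [33.1 33.3 34.  38.  41.  41.1 41.3] lat [-21.4  -6.8  22.3] z [45.8 69.6]
uptop 578 along [33.  33.3 33.9 37.3 40.8 41.1 41.3] lat [-21.5  11.2  22.8] z [62.3 69.8]
sleeve 14127 along [ 56.6  57.7  62.2  82.7 101.2 104.9 105.7] lat [-16.5   0.8  18.1] z [135.  144.2]
axle 1271 along [22.5 23.1 25.1 35.2 44.2 46.1 46.6] lat [-4.2  0.5  5.3] z [126.4 132.2]
```

All aligned: the upright and axle are both at lateral 0.5 mm, and the sleeve has gaps of 14 and 11 mm. I'll lower it.

Request:
move_arm([
  {"dp": [0,0,6],"spin": 0,"jaw": 0},
  {"dp": [0,0,15],"spin": 0,"jaw": 0},
  {"dp": [0,0,25],"spin": 0,"jaw": 0},
  {"dp": [0,0,35],"spin": 0,"jaw": 0},
  {"dp": [0,0,45],"spin": 0,"jaw": 0},
  {"dp": [0,0,53],"spin": 0,"jaw": 0},
  {"dp": [0,0,59],"spin": 0,"jaw": 0},
  {"dp": [0,0,63],"spin": 0,"jaw": 0},
  {"dp": [0,0,66],"spin": 0,"jaw": 0},
  {"dp": [0,0,68],"spin": 0,"jaw": 0},
  {"dp": [0,0,68],"spin": 0,"jaw": 0},
  {"dp": [0,0,68],"spin": 0,"jaw": 0},
])

```text
time: 12.08
tcp_pos: [618.1, -9.3, 62.4]
eef_rot: [0.0, 0.743, 0.669, 0.0]
contact_force: [-0.0, 0.5, -1.8]
width: 19.9
```

Run:
```python
from h import *
plan(617.5,-9.6,61,84)
s=grab('side');w=grab('wrist');np.save('w7.npy',w,allow_pickle=True)
a=s['image'][150:270,180:317,::-1];b=w['image'][:300,:,::-1]
cv2.imwrite('pics/c7.png',cv2.hconcat([cv2.resize(a,(400,350),interpolation=2),cv2.resize(b,(400,350),interpolation=2)]))
```

```text
tcp [618.1  -9.3  62.4] phi 83.99 zax [ 0. -0. -1.] dp [-0.4 -0.5  1.4] spin -0.0 F [-0.   0.5 -1.8] w 19.9 t 12.07
```

View pics/c7.png

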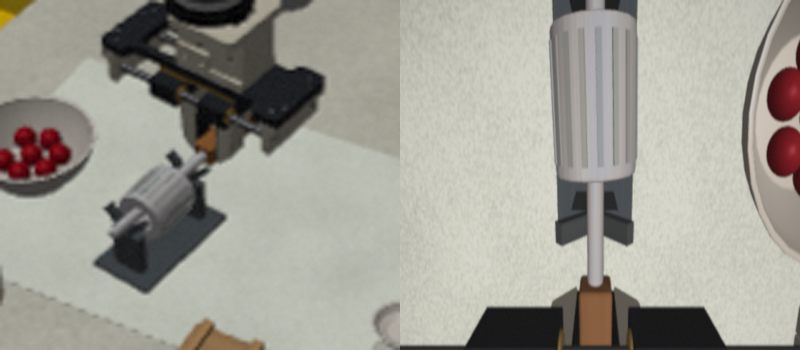

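The sleeve is between the uprights and the axle just above the notches. The weight is still carried (-1.8 N), so I'll lower in small steps until it touches.

Request:
move_arm([
  {"dp": [0,0,0.7],"spin": 0,"jaw": 0},
  {"dp": [0,0,1.4],"spin": 0,"jaw": 0},
  {"dp": [0,0,1.4],"spin": 0,"jaw": 0},
  {"dp": [0,0,1.4],"spin": 0,"jaw": 0},
])

```text
time: 12.68
tcp_pos: [618.2, -9.4, 61.8]
eef_rot: [0.0, 0.743, 0.669, 0.0]
contact_force: [-3.2, -0.9, 5.6]
width: 19.7
```

Request:
move_arm([
  {"dp": [0,0,0.5],"spin": 0,"jaw": 0},
  {"dp": [0,0,1],"spin": 0,"jaw": 0},
  {"dp": [0,0,1],"spin": 0,"jaw": 0},
  {"dp": [0,0,1],"spin": 0,"jaw": 0},
])

```text
time: 13.18
tcp_pos: [618.4, -9.4, 61.3]
eef_rot: [0.001, 0.743, 0.669, 0.0]
contact_force: [-4.7, -1.1, 9.3]
width: 19.9
```

The axle is seated, with a slight side push. I'll shift 1 mm toward -x and open.

Request:
move_arm([
  {"dp": [0,-1,0],"spin": 0,"jaw": 0},
  {"dp": [0,-1,0],"spin": 0,"jaw": 0},
  {"dp": [0,-1,0],"spin": 0,"jaw": 0.3},
  {"dp": [0,-1,0],"spin": 0,"jaw": 0.4},
  {"dp": [0,-1,0],"spin": 0,"jaw": 0.6},
  {"dp": [0,-1,0],"spin": 0,"jaw": 0.8},
  {"dp": [0,-1,0],"spin": 0,"jaw": 0.8},
  {"dp": [0,-1,0],"spin": 0,"jaw": 0.8},
  {"dp": [0,-1,0],"spin": 0,"jaw": 0.8},
])

```text
time: 14.3
tcp_pos: [617.1, -9.2, 59.8]
eef_rot: [0.0, 0.743, 0.669, -0.0]
contact_force: [0.7, 0.6, -0.1]
width: 73.0
```

Request:
move_arm([
  {"dp": [0,0,-8],"spin": 0,"jaw": 0.8},
  {"dp": [0,0,-30],"spin": 0,"jaw": 0.8},
  {"dp": [0,0,-70],"spin": 0,"jaw": 0.8},
  {"dp": [0,0,-110],"spin": 0,"jaw": 0.8},
  {"dp": [0,0,-110],"spin": 0,"jaw": 0.8},
  {"dp": [0,0,-110],"spin": 0,"jaw": 0.8},
  {"dp": [0,0,-110],"spin": 0,"jaw": 0.8},
])

```text
time: 15.18
tcp_pos: [616.4, -9.1, 168.6]
eef_rot: [-0.001, 0.743, 0.669, -0.001]
contact_force: [-0.1, 0.1, -1.0]
width: 73.8
```

Run:
```python
from h import *
plan(617.5,-9.6,61,84)
s=grab('side');w=grab('wrist','w8.png');P=pts(w)
u=np.array([.1045,.9945]);n=np.array([u[1],-u[0]]);t=np.array([626,68.])
d=(P[...,:2]-t)@u;l=(P[...,:2]-t)@n;z=P[...,2]
for a in range(-62,100,8):
    k=(d>a)&(d<a+8)&(abs(l)<10)&(z>50)&(z<85)
    if k.sum()>20:print(a+4,k.sum(),'lat',l[k].mean().round(1),'z',z[k].mean().round(1),np.percentile(z[k],95).round(1))
k=(abs(l)<10)&(z>68)&(z<80)&(abs(d)<40);print('sleeve along',np.percentile(d[k],[1,99]))
a=s['image'][150:270,180:317,::-1];b=w['image'][:300,:,::-1]
cv2.imwrite('pics/c8.png',cv2.hconcat([cv2.resize(a,(400,350),interpolation=2),cv2.resize(b,(400,350),interpolation=2)]))
```

```text
tcp [616.4  -9.1 168.6] phi 83.98 zax [-0.002  0.    -1.   ] dp [ -0.4   1.4 107.6] spin -0.0 F [-0.1  0.1 -1. ] w 73.8 t 15.18
-58 148 lat 0.5 z 61.5 63.4
-50 155 lat 0.5 z 61.7 63.5
-42 290 lat 0.1 z 60.3 63.2
-34 213 lat 0.3 z 60.7 63.4
-26 154 lat 0.6 z 61.7 63.2
-18 358 lat -0.1 z 73.8 75.5
-10 403 lat 0.1 z 74.1 75.7
-2 402 lat 0.0 z 74.1 75.8
6 401 lat 0.0 z 74.1 75.9
14 432 lat 0.1 z 74.2 76.0
22 448 lat 0.0 z 74.0 75.7
30 232 lat 0.5 z 68.2 74.8
38 330 lat 0.2 z 60.2 63.4
46 344 lat 0.1 z 60.5 63.3
54 211 lat 0.3 z 61.6 63.5
sleeve along [-20.81757593  27.88123453]
```

View pics/c8.png

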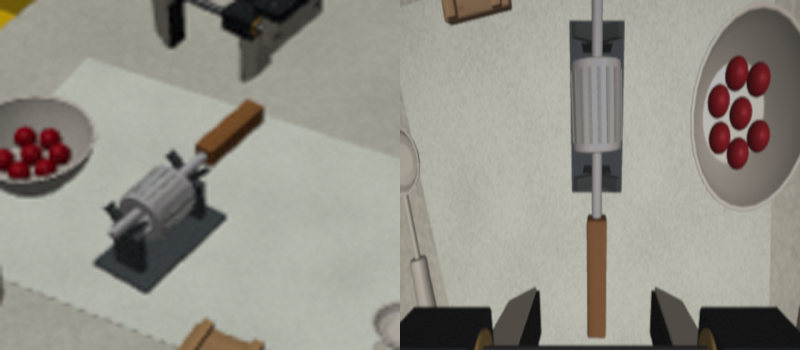

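The axle is level (top at 63.4 mm at both ends, so its centre is about 58) and in line within 0.6 mm. The sleeve is about 3.5 mm from the middle, and the gripper is clear. Handing in.

```bash
python3 -c "
from h import *
print(ctrl.sign_off())"
```

```text
the job is handed in; nothing more can be done
None
```

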